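# Click the index lever to the sixth notch and lock it

### The job

Set the index lever on the notched bench quadrant to the sixth of its eight notches, counted from the left end as the robot sees it. Click it over with care: let it rest for half a second in the fourth notch, then in the fifth, then in the sixth, and never run past the sixth. Then lock the setting by screwing the knurled lock ring on the pivot stud down clockwise until it is fully home; let go, and leave the other things on the bench where they are.

Things in the scene. Friction and masses are not known exactly. Their poses are not given: they have to be found in the camera images.
- quadrant: Fixed bench quadrant; origin on the bench under the pivot axis, z up, -x (middle of the notch arc) points roughly to the robot. Dark base plate 150x176x12 mm (x -93 to +57, y +-88 mm); on it a light disc 123 mm across, top 22 mm above the bench, with eight notches in its rim on the robot's side, a black line by each. A threaded stud 20 mm across rises on the pivot axis to 82 mm.
- index_lever (a joint): Lever angle (rad) about the pivot axis, counter-clockwise from above. 0 = first (leftmost) notch, each next 0.20 more, eighth 1.4. In the quadrant's frame the lever points pi - 0.7 + value from +x. A spring plunger holds it in each notch: about 3.5 N sideways at the post lifts it over the crest half-way, then it snaps on. Starts in notch 1, 2 or 3; move it so that the value grows.
- thumb_post (a point): On the axis of the lever's upright round black thumb post, 95 mm from the pivot axis, 58 mm above the bench. The post is 15 to 16 mm across and stands from 36 to 73 mm above the bench; the flat arm below it is 16 mm wide, top at 33 mm, with a round foot 20 mm across up to 37 mm. One notch moves this point 19 mm along its arc.
- lever_pivot (a point): Point on the pivot axis at the height of the lever arm, 29 mm above the bench. The lever's round steel hub there is 48 mm across, its top 36 mm above the bench.
- lock_ring (a joint): Turn (rad) of the lock ring on the stud, growing clockwise from above (screwing down). 2.9 = fully home on the lever's hub, a hard stop; 0.2 to 1.2 at the start, so less than half a turn is needed. It sinks 8 mm a turn, has light friction (0.06 N m) and stays where it is left.
- ring_center (a point): Centre of the knurled steel lock ring (on the pivot axis, half-way up): ring 48 mm in diameter and 22 mm high, this point 48 mm above the bench when fully home and up to 3.5 mm higher when unscrewed.
- hex_key: Bystander: black hexagon key lying flat right of the quadrant, 29x78x6 mm; origin under its centre. Leave it alone.
- nut_m16: Bystander: plain steel hexagon nut behind the quadrant, 24x28x13 mm; origin under its centre. Leave it alone.
- step_pulley: Bystander: steel two-step pulley behind the quadrant, 50 mm across, 35 mm high; origin under its centre. Leave it alone.
- multimeter: Bystander: hand multimeter lying flat, 138x68x42 mm; origin under its centre. Leave it alone.
- pliers: Bystander: combination pliers lying flat, 49x149x13 mm; origin under its centre. Leave it alone.
- screwdriver_a: Bystander: screwdriver lying on the bench, 31x207x28 mm; origin under its centre. Leave it alone.
- grease_tin: Bystander: round grease tin, 66 mm across, 52 mm high; origin under its centre. Leave it alone.

How it is judged:
On the way, in this order (a step that is already met when the one before it is completed fails the run):
1. the lever rests in the fourth notch from the left (value of joint index_lever between 0.53 and 0.67 rad and velocity of joint index_lever between -0.08 and 0.08 rad/s), for 0.2 s.
2. the lever rests in the fifth notch from the left (value of joint index_lever between 0.73 and 0.87 rad and velocity of joint index_lever between -0.08 and 0.08 rad/s), for 0.2 s.
3. the lever rests in the sixth notch from the left (value of joint index_lever between 0.93 and 1.07 rad and velocity of joint index_lever between -0.08 and 0.08 rad/s), for 0.2 s.
4. the lock ring is screwed fully home (value of joint lock_ring above 2.8 rad), for 0.2 s.
At the end, for the whole second after the job is handed in: The lever stands at rest in the sixth notch from the left (within a third of a notch), and the lock ring is screwed down to within 0.1 rad of its stop and at rest (all of step 3 and value of joint lock_ring above 2.8 rad and velocity of joint lock_ring between -0.1 and 0.1 rad/s); the robot touches nothing.
It fails at once if the lever runs past the sixth notch (more than half-way to the seventh) (value of joint index_lever above 1.12 rad).
It fails at once if a bystander is knocked about (shifted over 30 mm) (distance of any of hex_key, nut_m16, step_pulley, multimeter, pliers, screwdriver_a, grease_tin from where it was at the start of the episode above 0.03 m).
It also fails if it takes over 56 s, if anything falls off the work surface, if the arm or the gripper's body presses on something with over 40 N, if the wrist force passes 120 N, or if a joint passes its speed limit or range.

### The arm

A 6-joint arm with a two-finger parallel gripper is mounted at the origin on a cart in front of the work surface, level with it; the furniture and walls round the work are solid. World frame = base frame: x ahead of the robot, y to its left, z up, the work surface at z = 0. Lengths are in m, angles in rad, forces in N, time in s.
With the tool pointing down it reaches from about 0.4 to 0.825 m from the base axis. Payload 7 kg.
Tool frame: the origin (TCP) lies at the centre of the arm's flange, where the gripper is bolted on; the fingertips stand 178 mm ahead of it and the grasp point (between the pads) lies 159 mm ahead of it (arm.tip_reach is the distance from the TCP to the fingertips, in m); z points along the fingers, y is the direction in which the jaws open and shut (so a half turn about z gives the same grasp; the last joint's range is limited). The gripper opens to 88 mm and grips with 3 to 60 N. Pads are 19 mm wide; open, the fingers measure 130 mm over their backs; the gripper's body (78 mm by 193 mm) begins 47 mm behind the grasp point.
Start: joints at [-0.861, 0.359, 0.012, 0, -1.224, -0.288], TCP at [0.276, -0.616, 0.405] pointing down, gripper open.
Joint ranges: [-3.07, 3.07], [-1.43, 2.12], [-1.02, 1.25], [-3.03, 1.67], [-3.05, -0], [-3.03, 3.03]. Speed limits (rad/s): [2.39, 2.39, 3.01, 3.14, 3.14, 3.14].

### API

Orientations are given as [roll, pitch, yaw] about the fixed x, y, z axes, in that order (R = Rz(yaw) Ry(pitch) Rx(roll)).
In Python, from station import arm gives the robot as it stands.
- The arm moves only by the shell command python3 -m inch 'ROWS' [OPENING] [FORCE]. ROWS is JSON, a list that holds one entry, the list of rows, each a list of 6 numbers: the shift along the world's x, y, z in units of 200 mm (1.0 is 200 mm), then the turn, a rotation vector about the world's x, y, z in units of 180 degrees (1.0 is 180 degrees). A call has 1 to 8 rows; each row is the pose to reach, as a shift and turn from the pose commanded when the call began, turning the shorter way round; what a row does not reach only later rows make up. A row lasts 1/8 s, in which the tool goes at most 62.5 mm and 10.7 degrees, less where a joint would pass 70% of its speed; a pose out of reach is approached as far as the arm can. A call with a number of a shift or a turn outside -1 to 1 is refused whole. A call with a gripper value outside its range is refused whole. OPENING is the finger opening in mm, from 0 to 87.6, set as the call begins (- or left out, the last holds). The fingers move at their own pace and stop on an object; FORCE is the grip in N (left out, the last holds). Time passes only in rows, so rows that repeat a pose let the fingers close. It gives the time, the measured TCP pose, the force and the opening at its end, in the units of the state.
- arm.get_state(): the state, without advancing time (a new reading comes with each control period).
- arm.grab_frame(name): name is "side" or "top" or "wrist"; returns the picture (400x640x3 uint8, blue, green, red); there is no depth.
- arm.camera_params(name): a dict with "vertical_fov" (degrees; the focal length in pixels is half the picture's height over the tangent of half this angle, whatever the lens; pixels are square), "cx", "cy" (the principal point, pixels), "k1" (the pictures are not rectified: a ray, as slopes to the right and down, at radius r is drawn at 1 + k1 r^2 times it, then the intrinsics apply), "pose" (4x4, takes a point from camera to world coordinates). Camera axes: x right, y down, z forward; pixel columns grow to the right and rows downward; lengths in m; the calibration is good to about 2 mm. A picture is of the moment at which its call begins: read the wrist's pose just before it. camera_params takes no time and is no camera call; for the wrist camera it gives the pose at the moment of the call.
- arm.job_done(): hands the job in, once; it reports no verdict.
Trained networks look in the newest picture that a camera, given by its name, has taken for a name from the list of things; names that differ only in an ending like _2 or _b are one class to them, and where a whole thing is asked for, a point or a joint stands for the part that bears it (a point fixed in the world has none). Each returns a list of dicts, best first, with "score" (0 to 1); they miss things now and then, are a little off and sometimes report something else, mostly with a low value. They report only what shows in the picture. A call takes as long as a camera call.
- arm.search_frame(target, camera): "box" ([left, top, right, bottom] in pixels, round what is visible of it).
- arm.regions_of(target, camera): "region" (400x640 bool, what is visible of it) and "box" ([left, top, right, bottom] in pixels, round what is visible of it).
The state is a dict: "t": time; "q": joint angles; "qd": joint speeds; "joint_efforts": joint torques, N m; "eef_pos": TCP position; "ee_rot": TCP orientation; "force": force on the tool from outside, world axes, zero at the start; "moment": the same for the moment, N m; "width": finger opening in m.
Only numpy, scipy, OpenCV 4.12 (cv2) and the standard library are available. Lean on these libraries where they do the work, as an engineer would, in place of code of your own. Each camera call takes 0.05 s, during which the arm holds its last target.

## Working session

There is one attempt and no reset: what is moved stays moved. The work goes in short steps, Python scripts to look and compute and a shell command to move; the robot and the scene stay as the last step left them, time stands still between calls to the robot, and variables do not carry over. Pictures are saved under pics/ and viewed, and the job is handed in when it is done.

```bash
ls; mkdir -p pics
python3 - <<'E'
from station import arm
import cv2
s=arm.get_state(); print({k:(v if not hasattr(v,'tolist') else [round(x,4) for x in v.tolist()]) for k,v in s.items()}, arm.tip_reach)
for n in ["side","top"]:
    cv2.imwrite(f"pics/{n}0.png",arm.grab_frame(n)); p=arm.camera_params(n); print(n,p)
    for t in ["lever_pivot","thumb_post","ring_center","quadrant","index_lever","lock_ring"]:
        try:
            r=arm.search_frame(t,n); print(t,[(round(x['score'],2),[round(float(b)) for b in x['box']]) for x in r[:2]])
        except Exception as e: print(t,e)
E
```

```text
pics
{'t': 0.0, 'q': [-0.8609, 0.3594, 0.0111, -0.0004, -1.2241, -0.2881], 'qd': [-0.0004, 0.0001, 0.0002, 0.0003, -0.0027, -0.0014], 'joint_efforts': [-0.0012, -58.2719, 29.3055, 6.9974, 0.0067, -0.0002], 'eef_pos': [0.2763, -0.6157, 0.4037], 'ee_rot': [3.1399, -0.0001, -2.7199], 'force': [0.2049, 0.7495, -0.0879], 'moment': [0.0077, -0.0259, -0.0004], 'width': 0.08791943344670611} 0.1781
side {'vertical_fov': 45.02884886250935, 'cx': 320.0020990961935, 'cy': 199.71841229023323, 'k1': -0.08820738813853471, 'pose': array([[-0.97479399, -0.08490195,  0.20632097,  0.28109788],
       [-0.22286207,  0.41385533, -0.88264164,  0.85459181],
       [-0.01044903, -0.90637488, -0.42234511,  0.58662413],
       [ 0.        ,  0.        ,  0.        ,  1.        ]])}
lever_pivot [(0.8, [263, 222, 301, 244])]
thumb_post [(0.67, [265, 222, 302, 239])]
ring_center [(0.82, [260, 212, 281, 228])]
quadrant [(0.72, [244, 207, 319, 243]), (0.35, [263, 223, 298, 241])]
index_lever [(0.69, [263, 221, 298, 243])]
lock_ring []
top {'vertical_fov': 54.86312156098789, 'cx': 314.5690873285995, 'cy': 194.73927510824424, 'k1': -0.06155063153321675, 'pose': array([[ 0.02362131, -0.99465044,  0.10056114,  0.43106739],
       [-0.99952349, -0.02549613, -0.01739924, -0.20883736],
       [ 0.01987008, -0.10010223, -0.99477873,  0.91861408],
       [ 0.        ,  0.        ,  0.        ,  1.        ]])}
lever_pivot [(0.68, [253, 153, 281, 182]), (0.29, [355, 198, 416, 247])]
thumb_post [(0.84, [251, 153, 278, 177])]
ring_center [(0.64, [269, 128, 293, 154]), (0.27, [194, 237, 227, 270])]
quadrant [(0.61, [242, 119, 322, 189])]
index_lever [(0.5, [254, 145, 282, 180])]
lock_ring [(0.66, [356, 257, 416, 302]), (0.65, [272, 132, 290, 153])]
```

Run:
```python
import cv2,numpy as np
a=cv2.imread('pics/top0.png'); cv2.imwrite('pics/top0z.png',cv2.resize(a[90:220,200:360],None,fx=4.5,fy=4.5,interpolation=cv2.INTER_CUBIC))
```

```text
(no output)
```

View pics/top0.png

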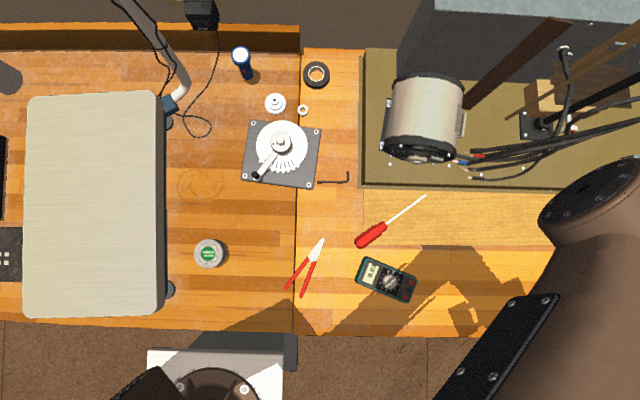

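View pics/side0.png

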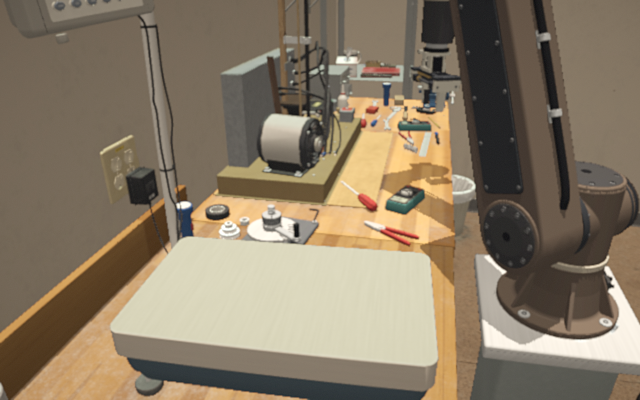

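```bash
ls pics
```

```text
side0.png
top0.png
top0z.png
```

View pics/top0z.png

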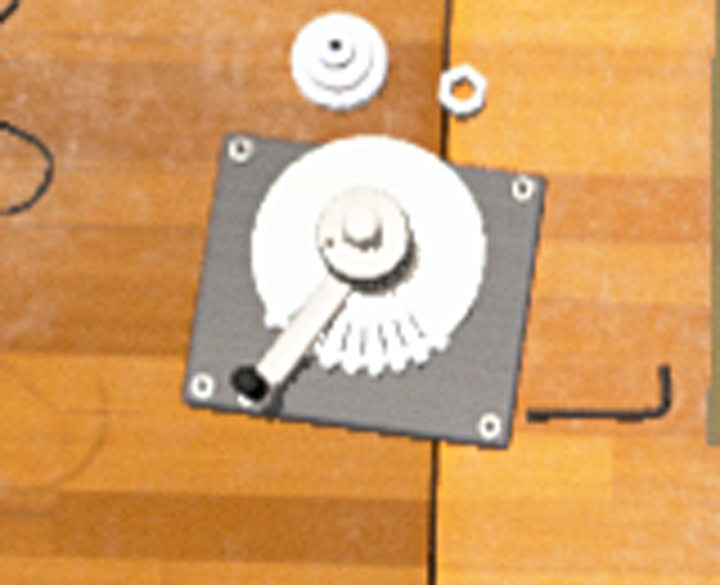

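```bash
cat > h.py <<'E'
from station import arm
import numpy as np, cv2
def K(p):
    f=200/np.tan(np.radians(p['vertical_fov'])/2); return f
def ray(p,u,v):
    f=K(p); d=np.array([(u-p['cx'])/f,(v-p['cy'])/f]); x=d.copy()
    for _ in range(30): x=d/(1+p['k1']*(x@x))
    return p['pose'][:3,:3]@np.array([x[0],x[1],1])
def atz(p,u,v,z):
    r=ray(p,u,v); o=p['pose'][:3,3]; return o+r*(z-o[2])/r[2]
def proj(p,X):
    c=p['pose'][:3,:3].T@(np.asarray(X)-p['pose'][:3,3]); x=c[:2]/c[2]; x=x*(1+p['k1']*(x@x)); f=K(p)
    return np.array([p['cx']+f*x[0],p['cy']+f*x[1]])
E
python3 - <<'E'
from h import *
p=arm.camera_params('top')
Z=lambda u,v,z: atz(p,200+(u+.5)/4.5-.5,90+(v+.5)/4.5-.5,z)
C=[Z(*c,.012) for c in [(222,132),(546,180),(510,446),(185,404)]]
for c in C: print('corner',c.round(4))
print([np.linalg.norm(C[i]-C[i-1]).round(4) for i in range(4)])
# model corners: TL(+57,+88) TR(+57,-88) BR(-93,-88) BL(-93,+88)
M=np.array([[57,88],[57,-88],[-93,-88],[-93,88]])/1e3
W=np.array(C)[:,:2]; mc=M.mean(0); wc=W.mean(0)
H=(M-mc).T@(W-wc); th=np.arctan2(H[0,1]-H[1,0],H[0,0]+H[1,1])
R=np.array([[np.cos(th),-np.sin(th)],[np.sin(th),np.cos(th)]]); o=wc-R@mc
print('yaw',th,'origin',o, 'resid',(M@R.T+o-W).round(4).tolist())
print('disc centre', Z(368,250,.022)); print('stud',Z(360,222,.082)); print('post',Z(246,380,.073))
a=Z(246,380,.073)[:2]-o; print(np.linalg.norm(a), (np.arctan2(a[1],a[0])-th-np.pi+.7)%(2*np.pi))
for n,u,v in [('plate edge',165,140),('cable',190,95)]: print(n,atz(p,u,v,.1),atz(p,u,v,.0))
E
```

```text
corner [ 0.7026 -0.0619  0.012 ]
corner [ 0.6809 -0.2363  0.012 ]
corner [ 0.5369 -0.2205  0.012 ]
corner [ 0.5548 -0.0487  0.012 ]
[np.float64(0.1484), np.float64(0.1758), np.float64(0.1448), np.float64(0.1727)]
yaw -0.10754503961878184 origin [ 0.63669994 -0.14380016] resid [[0.0002, -0.0005], [0.003, -0.0011], [-0.0021, -0.0008], [-0.0011, 0.0024]]
disc centre [ 0.63770059 -0.14312862  0.022     ]
stud [ 0.63782322 -0.14311835  0.082     ]
post [ 0.55915758 -0.08901886  0.073     ]
0.09494107873240636 0.19249045670446896
plate edge [0.62501766 0.10467534 0.1       ] [0.64871018 0.14297333 0.        ]
cable [0.72751851 0.05639763 0.1       ] [0.76373229 0.08879812 0.        ]
```

```bash
python3 -m inch '[[[0.24,0.44,0,0,0,-0.05],[0.47,0.88,0,0,0,-0.1],[0.47,0.88,0,0,0,-0.15],[0.47,0.88,0,0,0,-0.2],[0.47,0.88,0,0,0,-0.2]]]' 60 20; python3 -m inch '[[[0.47,0.88,0,0,0,0],[0.47,0.88,0,0,0,0],[0.47,0.88,0,0,0,0],[0.47,0.88,0,0,0,0]]]'
```

```text
t: 1.32
eef_pos: [0.3709, -0.4389, 0.4052]
ee_rot: [-3.141, 0.001, 2.938]
force: [0.7, 0.9, 0.2]
width: 0.0599
t: 1.82
eef_pos: [0.4655, -0.2621, 0.4048]
ee_rot: [3.142, 0.0, 2.941]
force: [0.1, -0.0, 0.4]
width: 0.0599
```

```bash
python3 -m inch '[[[0.47,0.86,0,0,0,0],[0.47,0.86,0,0,0,0],[0.47,0.86,0,0,0,0],[0.47,0.86,-0.3,0,0,0],[0.47,0.86,-0.3,0,0,0],[0.47,0.86,-0.3,0,0,0]]]'
python3 - <<'E'
from h import *
p=arm.camera_params('wrist'); cv2.imwrite('pics/w1.png',arm.grab_frame('wrist'))
o=np.array([.637,-.1435])
print(arm.get_state()['q'].round(3), p['pose'].round(3).tolist())
print('post proj',proj(p,[.559,-.089,.073]),'stud',proj(p,[*o,.082]))
E
```

```text
t: 2.58
eef_pos: [0.5588, -0.0932, 0.346]
ee_rot: [-3.141, 0.001, 2.935]
force: [0.9, 0.6, 0.9]
width: 0.0602
[ 1.810e-01  2.260e-01 -3.140e-01  1.000e-03 -1.028e+00 -1.959e+00] [[0.204, 0.942, 0.266, 0.486], [0.979, -0.196, -0.056, -0.079], [-0.0, 0.272, -0.962, 0.327], [0.0, 0.0, 0.0, 1.0]]
post proj [325.74852106 204.15975502] stud [286.50377137 294.13539732]
```

View pics/w1.png

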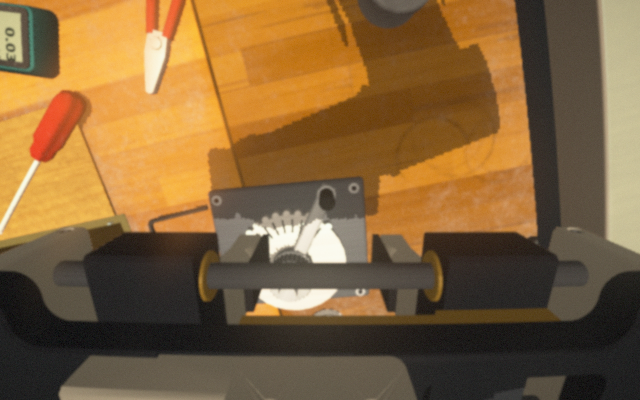

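Run:
```python
from h import *
a=cv2.imread('pics/w1.png'); cv2.imwrite('pics/w1z.png',cv2.resize(a[170:310,205:385],None,fx=4,fy=4,interpolation=cv2.INTER_CUBIC))
p=arm.camera_params('wrist')
for z in (.037,.073): print(z,(proj(p,[.559,-.089,z])-[205,170])*4)
for z in (.022,.082): print(z,(proj(p,[.637,-.1435,z])-[205,170])*4)
for z,u,v in [(.073,327,195)]: print(atz(p,u,v,z))
R=np.array([[np.cos(-.1075),np.sin(.1075)],[-np.sin(.1075),np.cos(.1075)]])
for m in [(57,88),(57,-88),(-93,-88),(-93,88)]: print('corner',(proj(p,[*(R@np.array(m)/1e3+[.637,-.1435]),.012])-[205,170])*4)
```

```text
0.037 [479.40200607  94.66970849]
0.073 [481.92374226 133.5070884 ]
0.022 [348.32367987 374.86017435]
0.082 [325.57997098 492.82883395]
[ 0.55159621 -0.08609475  0.073     ]
corner [655.81745706 498.55933354]
corner [ 98.13886507 545.18551372]
corner [-1.56256951 85.69352042]
corner [627.79634333  23.87480815]
```

View pics/w1z.png

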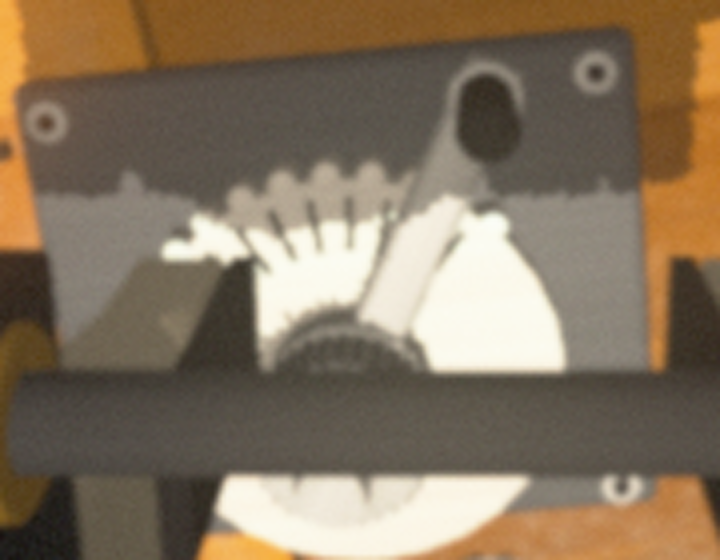

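```bash
python3 -m inch '[[[0.005,0.02,0,0,0,0],[0.005,0.02,-0.25,0,0,0],[0.005,0.02,-0.5,0,0,0],[0.005,0.02,-0.62,0,0,0],[0.005,0.02,-0.62,0,0,0],[0.005,0.02,-0.62,0,0,0]]]' 60 20
python3 - <<'E'
from h import *
cv2.imwrite('pics/w2.png',arm.grab_frame('wrist'));cv2.imwrite('pics/t2.png',cv2.resize(arm.grab_frame('top')[90:220,200:360],None,fx=4,fy=4,interpolation=cv2.INTER_CUBIC))
E
```

```text
t: 3.38
eef_pos: [0.5602, -0.0879, 0.2225]
ee_rot: [3.141, 0.003, 2.935]
force: [-0.4, -0.1, 0.2]
width: 0.0597
```

View pics/w2.png

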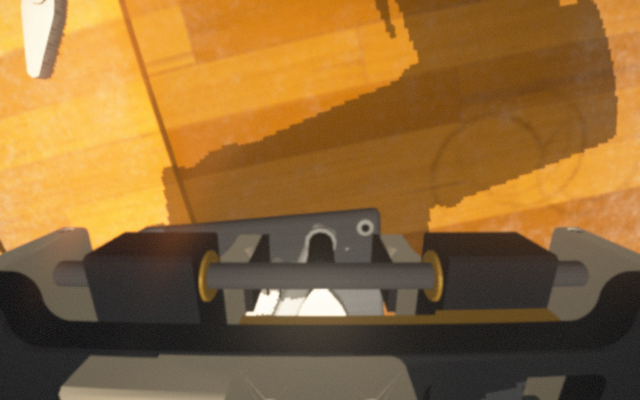

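View pics/t2.png

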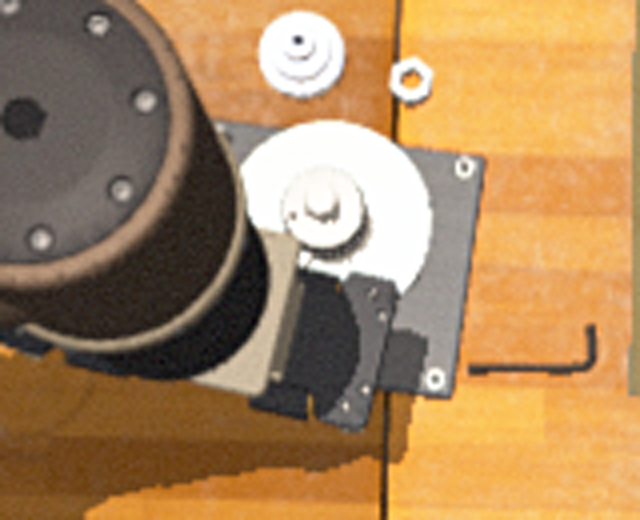

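The wrist view shows the post at (320,245), midway between the pads (about 262 and 388), so I'm closing on it.

```bash
python3 -m inch '[[[0,0,-0.01,0,0,0],[0,0,-0.01,0,0,0],[0,0,-0.01,0,0,0],[0,0,-0.01,0,0,0],[0,0,-0.01,0,0,0]]]' 8 20
python3 - <<'E'
import numpy as np
o=np.array([.637,-.1435]);P=lambda v:o+.095*np.array([np.cos(2.334+v),np.sin(2.334+v)])
for v in np.arange(.2,1.01,.05): print(round(v,2),P(v).round(4),'d from 0.2 in units',((P(v)-P(.2))/.2).round(3))
for a,b in [(.4,.6),(.6,.8),(.8,1.)]: print(a,[((P(v)-P(a))/.2).round(3).tolist() for v in np.linspace(a,b,5)[1:]])
E
```

```text
t: 4.1
eef_pos: [0.5593, -0.0878, 0.2186]
ee_rot: [-3.142, -0.0, 2.935]
force: [-0.0, 0.3, 0.3]
width: 0.0156
0.2 [ 0.559  -0.0893] d from 0.2 in units [0. 0.]
0.25 [ 0.5564 -0.0932] d from 0.2 in units [-0.013 -0.02 ]
0.3 [ 0.554  -0.0973] d from 0.2 in units [-0.025 -0.04 ]
0.35 [ 0.5518 -0.1015] d from 0.2 in units [-0.036 -0.061]
0.4 [ 0.5498 -0.1058] d from 0.2 in units [-0.046 -0.083]
0.45 [ 0.548  -0.1102] d from 0.2 in units [-0.055 -0.105]
0.5 [ 0.5465 -0.1147] d from 0.2 in units [-0.063 -0.127]
0.55 [ 0.5451 -0.1193] d from 0.2 in units [-0.069 -0.15 ]
0.6 [ 0.544  -0.1239] d from 0.2 in units [-0.075 -0.173]
0.65 [ 0.5432 -0.1286] d from 0.2 in units [-0.079 -0.197]
0.7 [ 0.5425 -0.1333] d from 0.2 in units [-0.082 -0.22 ]
0.75 [ 0.5422 -0.138 ] d from 0.2 in units [-0.084 -0.244]
0.8 [ 0.542  -0.1428] d from 0.2 in units [-0.085 -0.268]
0.85 [ 0.5421 -0.1475] d from 0.2 in units [-0.085 -0.291]
0.9 [ 0.5424 -0.1523] d from 0.2 in units [-0.083 -0.315]
0.95 [ 0.543 -0.157] d from 0.2 in units [-0.08  -0.339]
1.0 [ 0.5438 -0.1617] d from 0.2 in units [-0.076 -0.362]
0.4 [[-0.009, -0.022], [-0.017, -0.044], [-0.023, -0.067], [-0.029, -0.09]]
0.6 [[-0.004, -0.023], [-0.007, -0.047], [-0.009, -0.071], [-0.01, -0.094]]
0.8 [[0.0, -0.024], [0.002, -0.047], [0.005, -0.071], [0.009, -0.094]]
```

```bash
python3 -m inch '[[[-0.013,-0.02,0,0,0,0],[-0.025,-0.04,0,0,0,0],[-0.036,-0.061,0,0,0,0],[-0.046,-0.083,0,0,0,0],[-0.046,-0.083,0,0,0,0],[-0.046,-0.083,0,0,0,0]]]'
```

```text
t: 4.85
eef_pos: [0.5499, -0.1045, 0.2186]
ee_rot: [-3.142, -0.0, 2.935]
force: [-1.5, 3.4, 2.2]
width: 0.0146
```

```bash
python3 -m inch '[[[-0.009,-0.022,0,0,0,0],[-0.017,-0.044,0,0,0,0],[-0.023,-0.067,0,0,0,0],[-0.029,-0.09,0,0,0,0],[-0.029,-0.09,0,0,0,0],[-0.029,-0.09,0,0,0,0]]]'
```

```text
t: 5.6
eef_pos: [0.5444, -0.1226, 0.2186]
ee_rot: [-3.141, 0.0, 2.935]
force: [-0.9, 2.0, 0.6]
width: 0.0144
```

```bash
python3 -m inch '[[[-0.029,-0.09,0,0,0,0],[-0.029,-0.09,0,0,0,0],[0,0,0,0,0,0],[0,0,0,0,0,0]]]' --help 2>&1 | head -3 >/dev/null
python3 - <<'E'
from h import *
for i in range(2): cv2.imwrite(f'pics/s{i}.png',cv2.resize(arm.grab_frame('side')[190:260,220:340],None,fx=6,fy=6,interpolation=cv2.INTER_CUBIC)); s=arm.get_state(); print(s['t'],s['eef_pos'],s['force'],s['width'])
E
```

```text
5.65 [ 0.54438579 -0.12257816  0.21865443] [ 0.14139699  2.78732409 -0.42207963] 0.014404696231031421
5.7 [ 0.54437341 -0.12254585  0.21861999] [-0.97378324  2.71891625  0.35743382] 0.014292104531125482
```

Run:
```python
from h import *
cv2.imwrite('pics/w3.png',cv2.resize(arm.grab_frame('wrist')[180:330,220:420],None,fx=4,fy=4,interpolation=cv2.INTER_CUBIC))
```

```text
(no output)
```

View pics/w3.png

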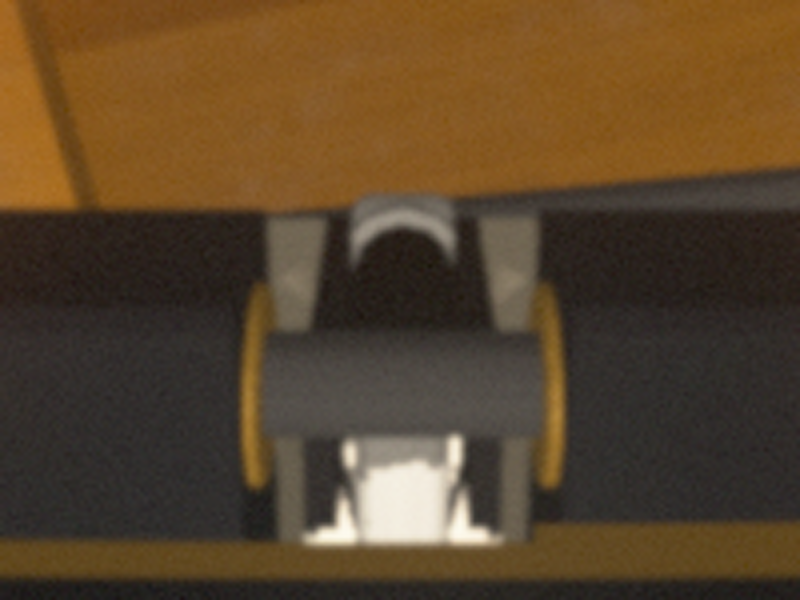

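View pics/s1.png

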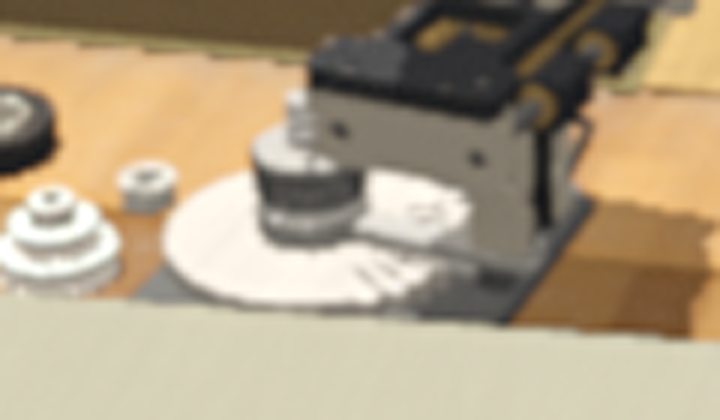

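```bash
python3 -m inch '[[[0,0,0,0,0,0],[0,0,0,0,0,0],[0,0,0,0,0,0],[0,0,0,0,0,0],[0,0,0,0,0,0]]]' 30
python3 - <<'E'
from h import *
cv2.imwrite('pics/w4.png',cv2.resize(arm.grab_frame('wrist')[180:330,220:420],None,fx=4,fy=4,interpolation=cv2.INTER_CUBIC))
E
```

```text
t: 6.38
eef_pos: [0.5443, -0.1224, 0.2187]
ee_rot: [-3.142, 0.0, 2.935]
force: [-0.4, -0.2, -0.1]
width: 0.03
```

View pics/w4.png

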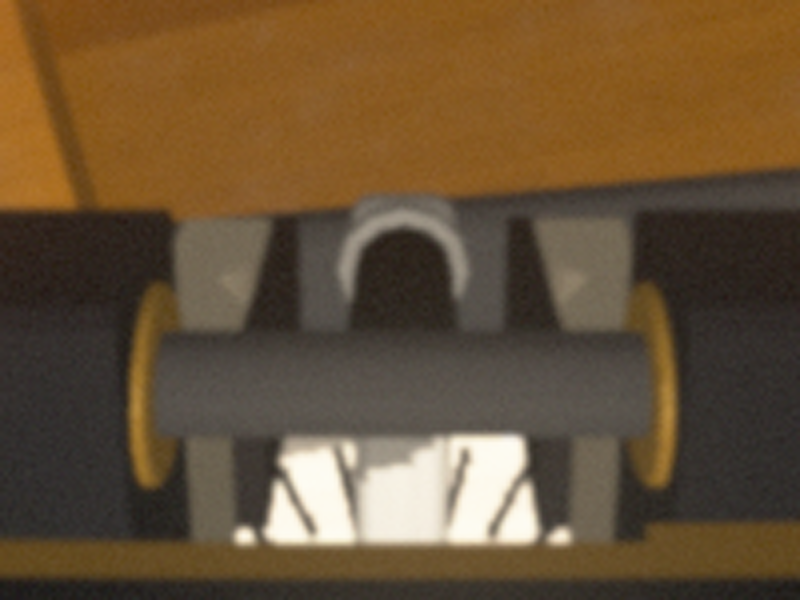

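```bash
python3 -m inch '[[[0,0,0,0,0,0],[0,0,0,0,0,0],[0,0,0,0,0,0],[0,0,0,0,0,0]]]' 8; python3 -m inch '[[[-0.004,-0.023,0,0,0,0],[-0.007,-0.047,0,0,0,0],[-0.009,-0.071,0,0,0,0],[-0.010,-0.094,0,0,0,0],[-0.010,-0.094,0,0,0,0],[-0.010,-0.094,0,0,0,0]]]';  python3 -m inch '[[[0,0,0,0,0,0],[0,0,0,0,0,0],[0,0,0,0,0,0],[0,0,0,0,0,0],[0,0,0,0,0,0],[0,0,0,0,0,0]]]' 30
python3 - <<'E'
from h import *
cv2.imwrite('pics/w5.png',cv2.resize(arm.grab_frame('wrist')[180:330,220:420],None,fx=4,fy=4,interpolation=cv2.INTER_CUBIC))
E
```

```text
t: 6.92
eef_pos: [0.5443, -0.1224, 0.2187]
ee_rot: [3.142, 0.0, 2.935]
force: [0.3, 0.7, -0.0]
width: 0.0142
t: 7.68
eef_pos: [0.5423, -0.1414, 0.2187]
ee_rot: [-3.142, -0.0, 2.935]
force: [0.2, 2.7, 1.1]
width: 0.0145
t: 8.43
eef_pos: [0.5423, -0.1412, 0.2187]
ee_rot: [-3.142, -0.0, 2.935]
force: [-0.3, 0.4, 0.4]
width: 0.0302
```

View pics/w5.png

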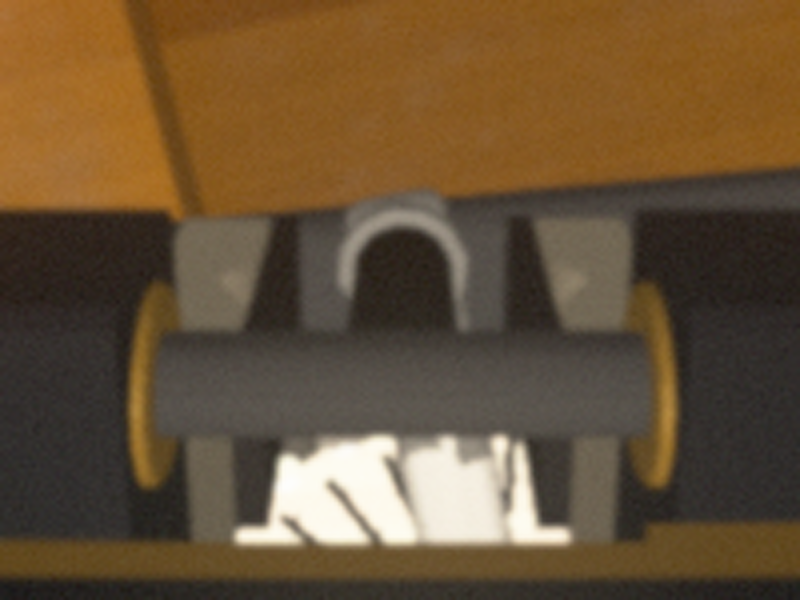

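Post still centred at (405,270 zoomed), and three notch lines remain ahead (left), so this is the fifth notch. Next, the sixth.

```bash
python3 -m inch '[[[0,0,0,0,0,0],[0,0,0,0,0,0],[0,0,0,0,0,0],[0,0,0,0,0,0]]]' 8; python3 -m inch '[[[0,-0.024,0,0,0,0],[0.002,-0.047,0,0,0,0],[0.005,-0.071,0,0,0,0],[0.009,-0.094,0,0,0,0],[0.009,-0.094,0,0,0,0],[0.009,-0.094,0,0,0,0]]]';  python3 -m inch '[[[0,0,0,0,0,0],[0,0,0,0,0,0],[0,0,0,0,0,0],[0,0,0,0,0,0],[0,0,0,0,0,0],[0,0,0,0,0,0]]]' 34
python3 - <<'E'
from h import *
cv2.imwrite('pics/w6.png',cv2.resize(arm.grab_frame('wrist')[180:330,220:420],None,fx=4,fy=4,interpolation=cv2.INTER_CUBIC))
E
```

```text
t: 8.98
eef_pos: [0.5423, -0.1412, 0.2187]
ee_rot: [-3.142, -0.0, 2.935]
force: [-0.6, 0.2, -0.4]
width: 0.0146
t: 9.72
eef_pos: [0.5441, -0.1602, 0.2187]
ee_rot: [-3.141, 0.0, 2.935]
force: [-1.4, 2.2, 0.8]
width: 0.0145
t: 10.48
eef_pos: [0.5441, -0.16, 0.2187]
ee_rot: [3.142, 0.0, 2.935]
force: [0.8, -0.2, -0.4]
width: 0.0337
```

View pics/w6.png

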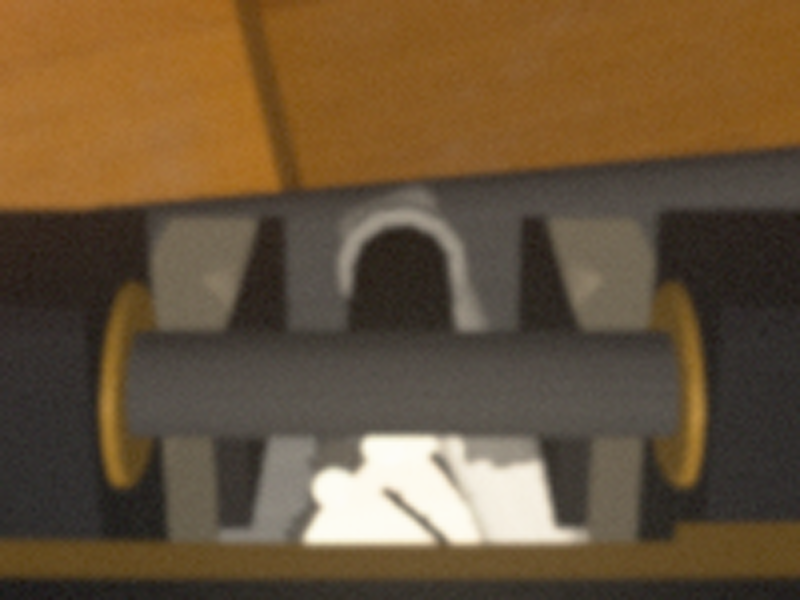

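Two notch lines remain (notches 7 and 8), so the lever is in the sixth. I'll rise, turn the wrist back and go over the stud.

```bash
python3 -m inch '[[[0,0,0.2,0,0,0],[0,0,0.5,0,0,0],[0,0,0.5,0,0,0.05],[0,0,0.5,0,0,0.1],[0.2,0.04,0.5,0,0,0.15],[0.46,0.09,0.5,0,0,0.2],[0.46,0.09,0.5,0,0,0.25],[0.46,0.09,0.5,0,0,0.3]]]' 87; python3 -m inch '[[[0,0,0,0,0,0.05],[0,0,0,0,0,0.1],[0,0,0,0,0,0.15],[0,0,0,0,0,0.2],[0,0,0,0,0,0.25],[0,0,0,0,0,0.3],[0,0,0,0,0,0.35],[0,0,0,0,0,0.4]]]'; python3 -m inch '[[[0,0,0,0,0,0.05],[0,0,0,0,0,0.05],[0,0,0,0,0,0.05]]]'
python3 - <<'E'
from h import *
p=arm.camera_params('wrist');s=arm.get_state();print(s['q'].round(3),s['eef_pos'])
cv2.imwrite('pics/w7.png',arm.grab_frame('wrist'))
for z in (.059,.082): print(proj(p,[.637,-.1435,z]))
cv2.imwrite('pics/t7.png',cv2.resize(arm.grab_frame('top')[90:220,200:360],None,fx=4.5,fy=4.5,interpolation=cv2.INTER_CUBIC))
cv2.imwrite('pics/s7.png',cv2.resize(arm.grab_frame('side')[150:260,220:360],None,fx=5,fy=5,interpolation=cv2.INTER_CUBIC))
E
```

```text
t: 11.52
eef_pos: [0.6366, -0.1418, 0.3178]
ee_rot: [3.141, -0.001, -2.4]
force: [0.3, -0.1, -0.0]
width: 0.0869
t: 12.52
eef_pos: [0.6361, -0.142, 0.3185]
ee_rot: [3.141, 0.0, -1.144]
force: [0.6, -0.1, -0.5]
width: 0.0871
t: 12.9
eef_pos: [0.6361, -0.142, 0.3186]
ee_rot: [3.142, 0.0, -0.995]
force: [-0.2, 0.7, 0.4]
width: 0.0871
[ 0.079  0.384 -0.156 -0.    -1.031  0.496] [ 0.63608311 -0.14202182  0.31863491]
[318.86891006 206.32792168]
[318.72759235 214.68001305]
```

View pics/w7.png

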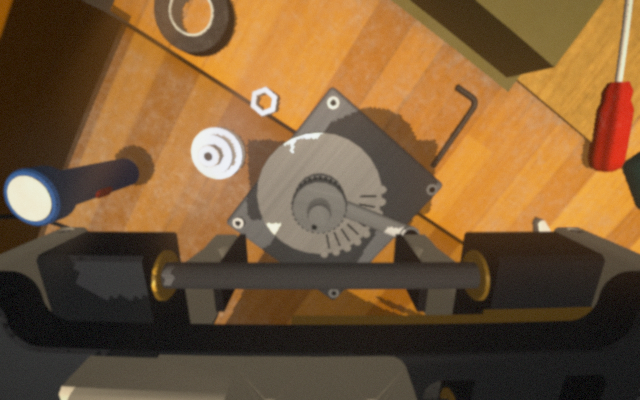

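View pics/s7.png

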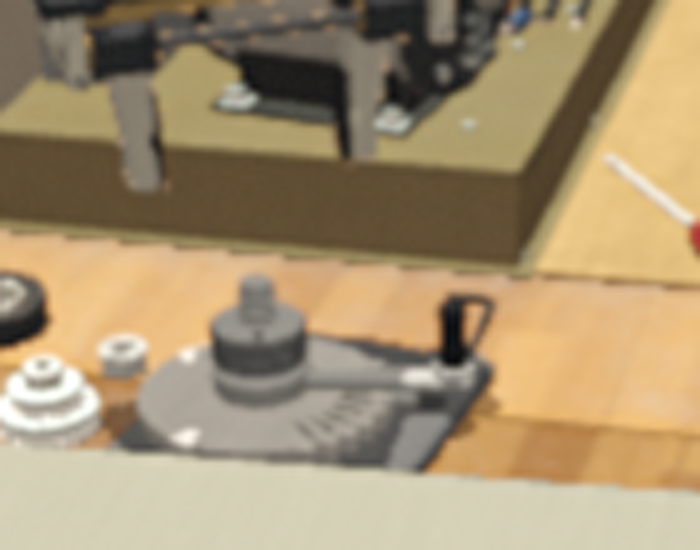

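View pics/t7.png

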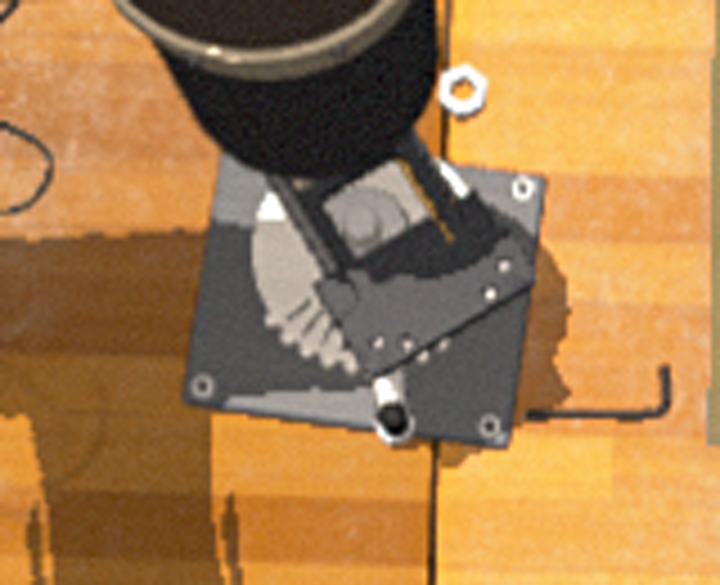

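Run:
```python
from h import *
p=arm.camera_params('top')
a=atz(p,200+(392.5)/4.5-.5,90+(415.5)/4.5-.5,.073)[:2]-[.637,-.1435]
print(np.linalg.norm(a),(np.arctan2(a[1],a[0])-2.334)%(2*np.pi))
p=arm.camera_params('wrist'); c=cv2.imread('pics/w7.png')
cv2.imwrite('pics/w7z.png',cv2.resize(c[130:280,240:400],None,fx=5,fy=5,interpolation=cv2.INTER_CUBIC))
for z in (.022,.036,.061,.082): print(z,(proj(p,[.637,-.1435,z])-[240,130])*5)
for d in [(.005,0),(0,.005)]: print(d,(proj(p,[.637+d[0],-.1435+d[1],.061])-[240,130])*5)
print('tcp axis', (proj(p,[.6361,-.1420,.061])-[240,130])*5)
```

```text
0.09505178626898998 0.9968527475654074
0.022 [395.45043908 328.11882573]
0.036 [395.13926927 346.75810255]
0.061 [394.49994987 385.06991219]
0.082 [393.85923708 423.48706187]
(0.005, 0) [369.84544179 369.67818354]
(0, 0.005) [378.59129928 408.49329611]
tcp axis [394.13067492 394.87287057]
```

View pics/w7z.png

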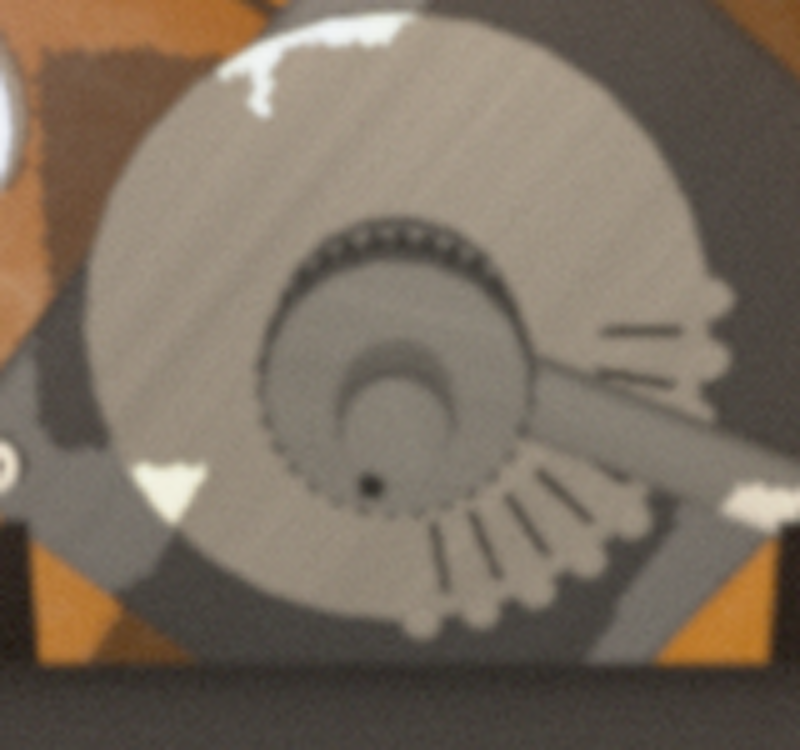

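```bash
python3 -m inch '[[[0.005,-0.008,0,0,0,0],[0.005,-0.008,-0.2,0,0,0],[0.005,-0.008,-0.4,0,0,0],[0.005,-0.008,-0.5,0,0,0],[0.005,-0.008,-0.5,0,0,0],[0.005,-0.008,-0.5,0,0,0]]]' 87;  python3 -m inch '[[[0,0,0,0,0,0],[0,0,0,0,0,0],[0,0,0,0,0,0],[0,0,0,0,0,0],[0,0,0,0,0,0]]]' 40 10
```

```text
t: 13.8
eef_pos: [0.6377, -0.1437, 0.2196]
ee_rot: [-3.141, -0.001, -0.992]
force: [0.4, 0.2, 0.5]
width: 0.0869
t: 14.42
eef_pos: [0.6377, -0.1432, 0.2189]
ee_rot: [-3.14, -0.001, -0.992]
force: [2.9, 3.0, 1.1]
width: 0.0478
```

```bash
python3 -m inch '[[[0,0,0,0,0,-0.04],[0,0,0,0,0,-0.08],[0,0,0,0,0,-0.12],[0,0,-0.003,0,0,-0.16],[0,0,-0.003,0,0,-0.2],[0,0,-0.003,0,0,-0.24],[0,0,-0.005,0,0,-0.28],[0,0,-0.005,0,0,-0.32]]]'; python3 -c "
from station import arm; s=arm.get_state(); print(s['moment'],s['q'][5])"; python3 -m inch '[[[0,0,0,0,0,-0.04],[0,0,0,0,0,-0.08],[0,0,0,0,0,-0.12],[0,0,0,0,0,-0.16]]]'; python3 -c "
from station import arm; s=arm.get_state(); print(s['moment'],s['q'][5])"
```

```text
t: 15.42
eef_pos: [0.6374, -0.1432, 0.2177]
ee_rot: [-3.141, 0.001, -2.001]
force: [1.5, 2.4, -1.1]
width: 0.0477
[ 1.07038222 -0.3272562   0.05353411] -0.5068815442023018
t: 15.92
eef_pos: [0.6373, -0.1431, 0.2171]
ee_rot: [3.141, 0.0, -2.504]
force: [3.0, 3.4, -4.4]
width: 0.0474
[ 1.32775057 -0.76192528  0.04762948] -1.0094435407975262
```

```bash
for i in 1; do python3 -m inch '[[[0,0,0,0,0,-0.03],[0,0,0,0,0,-0.06],[0,0,-0.002,0,0,-0.09],[0,0,-0.002,0,0,-0.12]]]'; done; python3 -c "
from station import arm; s=arm.get_state(); print(s['moment'],s['q'][5])"
```

```text
t: 16.42
eef_pos: [0.6364, -0.1433, 0.2168]
ee_rot: [3.141, -0.002, -2.879]
force: [-3.2, 3.3, 1.4]
width: 0.0479
[1.03297688 1.18544011 0.35296888] -1.3850829667875983
```

```bash
python3 -m inch '[[[0,0,0,0,0,-0.03],[0,0,0,0,0,-0.06],[0,0,0,0,0,-0.09]]]'; python3 -c "
from station import arm; s=arm.get_state(); print(s['moment'],s['q'][5])"
```

```text
t: 16.8
eef_pos: [0.636, -0.1429, 0.2166]
ee_rot: [3.141, -0.003, 3.121]
force: [-3.3, 5.5, 1.4]
width: 0.0479
[2.22567458 1.34317787 0.27244666] -1.6678162509236825
```

```bash
python3 -m inch '[[[0,0,0,0,0,0],[0,0,0,0,0,0],[0,0,0,0,0,0],[0,0,0.25,0,0,0],[0,0,0.5,0,0,0],[0,0,0.5,0,0,0]]]' 87
python3 - <<'E'
from h import *
p=arm.camera_params('wrist'); c=arm.grab_frame('wrist')
o=(proj(p,[.637,-.1435,.059])).astype(int)-[80,75]; o=np.maximum(o,0)
print('off',o)
cv2.imwrite('pics/w8z.png',cv2.resize(c[o[1]:o[1]+150,o[0]:o[0]+160],None,fx=5,fy=5,interpolation=cv2.INTER_CUBIC))
np.save('o8.npy',np.array([p['pose']]))
Z=lambda u,v:atz(p,o[0]+(u+.5)/5-.5,o[1]+(v+.5)/5-.5,.059)
cv2.imwrite('pics/t8.png',cv2.resize(arm.grab_frame('top')[90:220,200:360],None,fx=4.5,fy=4.5,interpolation=cv2.INTER_CUBIC))
E
```

```text
t: 17.55
eef_pos: [0.6385, -0.1439, 0.3224]
ee_rot: [-3.141, 0.009, 3.125]
force: [0.7, 0.1, 0.2]
width: 0.0869
off [241 129]
```

View pics/w8z.png

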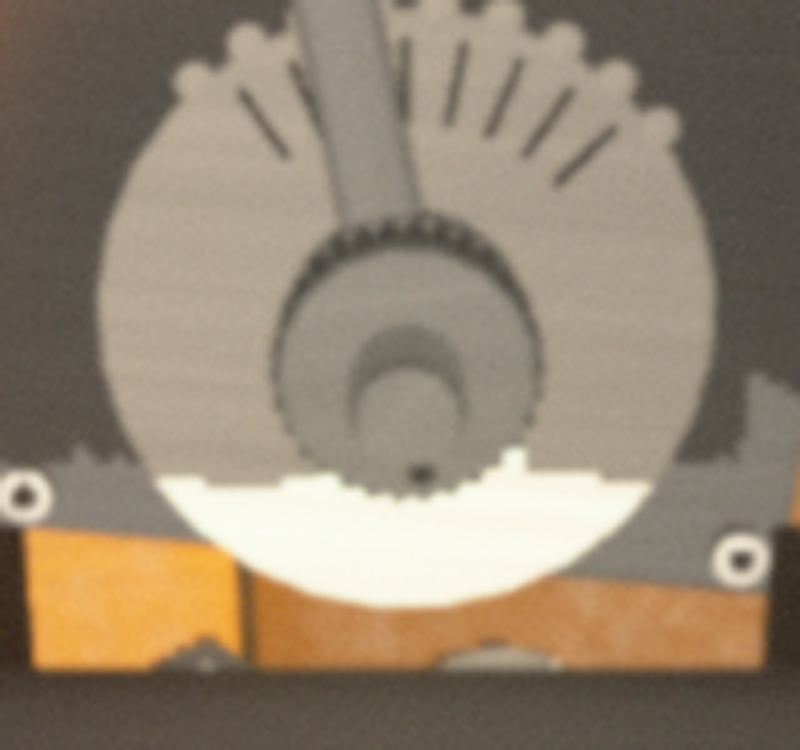

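View pics/t8.png

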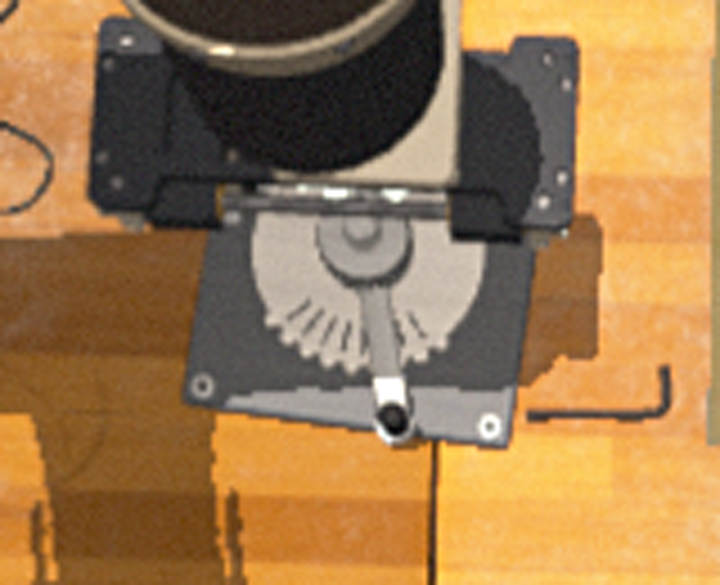

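The lever is still in the sixth notch, with two lines beyond it. The ring's dot shows it turned about 1.79 rad before the torque jumped from 0.05 to 0.35 N m. I'll regrip and re-tighten to confirm the stop.

```bash
python3 -m inch '[[[0,0,-0.25,0,0,0],[0,0,-0.4,0,0,0],[0,0,-0.5,0,0,0],[0,0,-0.5,0,0,0],[0,0,-0.5,0,0,0]]]' 87;  python3 -m inch '[[[0,0,0,0,0,0],[0,0,0,0,0,0],[0,0,0,0,0,0],[0,0,0,0,0,0],[0,0,0,0,0,0]]]' 40 10;python3 -c "
from station import arm; s=arm.get_state(); print(s['moment'],s['q'][5])"; python3 -m inch '[[[0,0,0,0,0,-0.02],[0,0,0,0,0,-0.04]]]'; python3 -c "
from station import arm; s=arm.get_state(); print(s['moment'],s['q'][5])"; python3 -m inch '[[[0,0,0,0,0,-0.03],[0,0,0,0,0,-0.06],[0,0,0,0,0,-0.06]]]'; python3 -c "
from station import arm; s=arm.get_state(); print(s['moment'],s['q'][5])"
```

```text
t: 18.27
eef_pos: [0.6373, -0.1437, 0.2173]
ee_rot: [-3.141, -0.0, 3.124]
force: [0.5, -0.2, 0.7]
width: 0.0869
t: 18.9
eef_pos: [0.6372, -0.143, 0.2176]
ee_rot: [3.141, 0.0, 3.124]
force: [-0.8, 4.0, 1.6]
width: 0.0475
[1.39115151 0.30149425 0.00699231] -1.6650966599369743
t: 19.15
eef_pos: [0.6367, -0.1428, 0.2172]
ee_rot: [3.141, -0.001, 2.996]
force: [-2.6, 5.6, 3.0]
width: 0.0476
[2.14596201 0.87447606 0.37084589] -1.7924260151666667
t: 19.52
eef_pos: [0.6368, -0.1426, 0.2171]
ee_rot: [3.141, -0.001, 2.808]
force: [-1.9, 6.8, 1.3]
width: 0.0477
[ 2.17864334  0.58117969 -0.04236197] -1.980514558751013
```

```bash
python3 -m inch '[[[0,0,0,0,0,0],[0,0,0,0,0,0],[0,0,0,0,0,0],[0,0,0.25,0,0,0],[0,0,0.5,0,0,0],[0,0,0.75,0,0,0],[0,0,0.75,0,0,0],[0,0,0.75,0,0,0]]]' 87
python3 - <<'E'
from h import *
p=arm.camera_params('wrist'); c=arm.grab_frame('wrist'); print(arm.get_state()['force'])
o=(proj(p,[.637,-.1435,.059])).astype(int)-[80,75]; o=np.maximum(o,0)
cv2.imwrite('pics/w9z.png',cv2.resize(c[o[1]:o[1]+150,o[0]:o[0]+160],None,fx=5,fy=5,interpolation=cv2.INTER_CUBIC))
cv2.imwrite('pics/t9.png',arm.grab_frame('top'))
E
```

```text
t: 20.52
eef_pos: [0.6368, -0.1437, 0.3671]
ee_rot: [3.141, -0.0, 2.809]
force: [-1.0, -0.3, -0.7]
width: 0.087
[-0.49301477 -0.00956748 -0.32589509]
```

View pics/w9z.png

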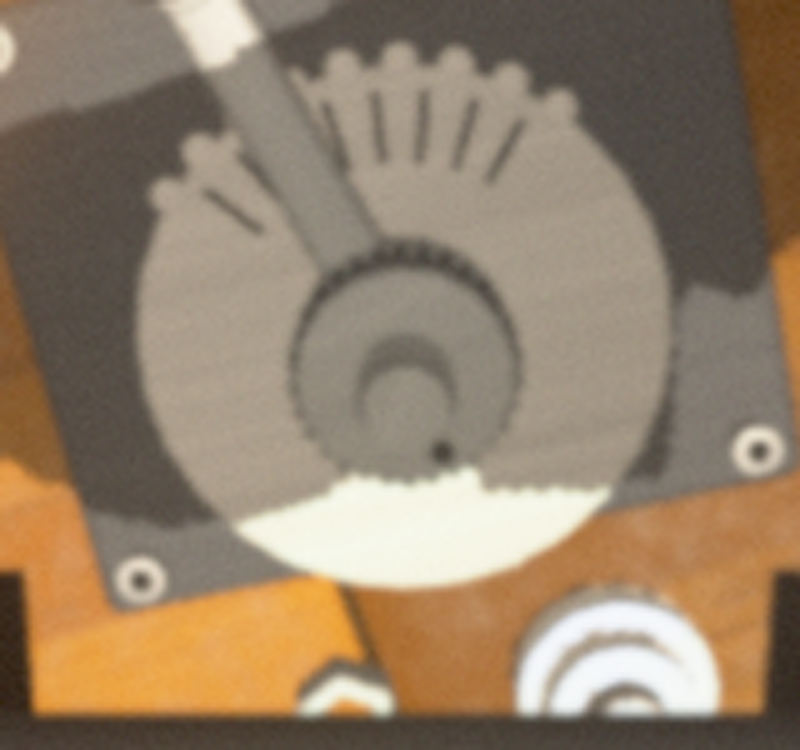

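View pics/t9.png

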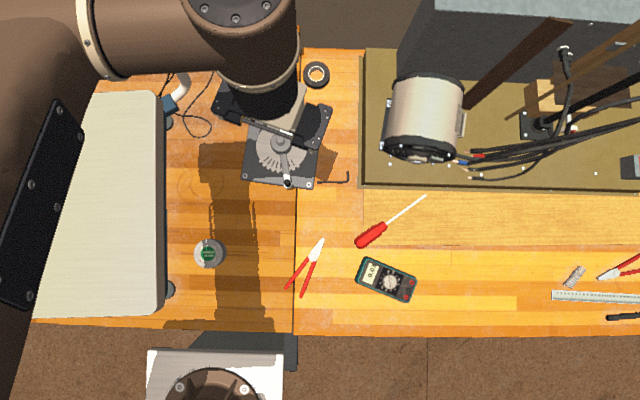

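The dot's world bearing changed by only about 0.03 rad, which is measurement noise. The lever stands at the sixth notch and the bystanders are where they were.

```bash
python3 -c "
from station import arm; arm.job_done(); print(arm.get_state()['t'])"
```

```text
the job is handed in; nothing more can be done
the job is handed in; nothing more can be done
```

I set the lever to the sixth notch, screwed the lock ring down to its stop, let go, and handed the job in at about 20.6 s. The system gave no verdict.

- **Lever:** It started in notch 2. I gripped the thumb post and moved it along its arc. I opened the fingers and let it rest more than half a second in each of notches four, five and six. Seen from the top camera before the ring was turned, it stood at 0.997 rad against a nominal 1.0. In the last wrist picture two notch lines still lie beyond it.
- **Lock ring:** The torque jumped from 0.05 to about 0.35 N m after roughly 1.79 rad of turn. On a second grip the torque rose at once to 0.37 N m, and the ring's mark moved by no more than about 0.03 rad. Both fit the hard stop, but the ring's final value was inferred this way and not read directly.
- **At hand-in:** The gripper was open and well clear, with no significant force on the tool. In the last top picture the bystanders look undisturbed. The pulley and nut are hidden by the arm there, but both show in the last wrist view, and I did not measure their positions.

**Disagreements:**
- The wrist and top calibrations differed by about 2 mm.
- One malformed move command was sent by mistake while the lever was in the fourth notch. It did not run, since the clock and the arm's position were unchanged.

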